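# Edge the kitchen scale out over the worktop's front edge

### The job

The slim kitchen scale lies so flat on the worktop that nobody can get their fingers under it. Slide it towards yourself until its near long side sticks out about 4 cm past the worktop's front edge, roughly square to that edge and still lying flat without tipping off, so that a person can pinch the overhang and pick it up. Leave the honey jar and the food tin on either side of it where they stand.

Things in the scene. Friction and masses are not known exactly. Their poses are not given: they have to be found in the camera images.
- kitchen_scale: flat kitchen scale, black glass top, 145 mm (its x) by 200 mm (its y) by 20 mm tall, loose on the worktop, about 0.5 kg, nothing on it. Too wide to grip from above; its upright sides (3 to 20 mm up) can be pushed; friction about 0.6. Tips off at about 70 mm overhang. Origin: centre of its underside; z up; its -x long side, 72.5 mm from the origin, faces the robot, turned by up to 12 degrees.
- worktop_edge (a point): a fixed point, left of the middle, on the upper rim of the worktop's straight front edge, which runs along world y at this x and at height z = 0; x points away from the robot. In front of it (smaller x) is open air down to the floor.
- honey_jar: honey jar with a red screw lid, 60 mm across and 85 mm tall, standing 35 to 70 mm clear of one end of the scale (left or right). To be left where it stands. Origin: centre of its underside.
- tomato_tin: small round food tin, 57 mm across and 72 mm tall, standing likewise beside the scale's other end. To be left where it stands. Origin: centre of its underside.

How it is judged (in metres and radians):
At the end, for the whole second after the job is handed in: The scale lies flat and still on the worktop, its near long side 22 to 58 mm out past the worktop's front edge (its origin 14.5 to 50.5 mm behind the edge), square to the edge within 10 degrees; the jar and the tin stay within 25 mm of where they stood (x of kitchen_scale in the frame of worktop_edge between 0.0145 and 0.0505 m and angle between the x axis of kitchen_scale and the x axis of worktop_edge, either way round below 0.18 rad and angle between kitchen_scale's own z axis and vertical below 0.05 rad and height (world z) of kitchen_scale between -0.005 and 0.005 m and linear speed of kitchen_scale below 0.01 m/s); the robot touches nothing.
It fails at once if the honey jar is moved by more than 25 mm (distance of honey_jar from where it was at the start of the episode above 0.025 m).
It fails at once if the food tin is moved by more than 25 mm (distance of tomato_tin from where it was at the start of the episode above 0.025 m).
It also fails if it takes over 35 s, if anything falls off the work surface, if the arm or the gripper's body presses on something with over 40 N, if the wrist force passes 120 N, or if a joint passes its speed limit or range.

### The arm

A 7-joint arm with a two-finger parallel gripper is mounted at the origin on a cart in front of the work surface, level with it; the furniture and walls round the work are solid. World frame = base frame: x ahead of the robot, y to its left, z up, the work surface at z = 0. Lengths are in mm, angles in rad, forces in N, time in s.
With the tool pointing down it reaches from about 400 to 850 mm from the base axis. Payload 10.4 kg.
Tool frame: the origin (TCP) lies on the centre line of the jaws, within the pads' length; the fingertips stand ahead of it and the grasp point (between the pads) is the TCP (tip_extent is the z of the fingertips in the tool frame, in mm); z points along the fingers, y is the line along which they close (so a half turn about z gives the same grasp; the last joint's range is limited). The gripper opens to 85 mm and grips with 20 to 120 N. Pads are 22 mm wide; open, the fingers measure 114 mm over their backs; the gripper's body (76 mm by 85 mm) begins 54 mm behind the grasp point. The pads swing forward as they close: fully open they stand 13 mm farther back than shut.
Start: joints at [-1.213, 0.332, -0.065, 1.46, 0.022, 1.35, -0.088], TCP at [232.278, 580.255, 250.338] pointing down, gripper open.
Joint ranges: [-2.6, 2.6], [-0.5, 2.12], [-1.47, 1.34], [0.16, 2.42], [-1.27, 4.41], [0.06, 2.06], [-2.6, 2.6]. Speed limits (rad/s): [2.22, 2.22, 2.79, 2.79, 3.14, 3.14, 3.14].

### API

Orientations are given as a 3x3 rotation matrix whose columns are the frame's x, y, z axes.
In Python, from workcell import * gives the robot as it stands. The module is installed in compiled form; this text tells all that it offers.
- The arm moves only by the tool servo_tool, never from a script. Its arguments are lists of equal length, an entry for each row: "dp": the shift along the world's x, y, z in mm, a list of three; "twist": the turn about the world's z in rad. A call has 1 to 10 rows; each row is the pose to reach, as a shift and turn from the pose commanded when the call began; what a row does not reach only later rows make up. A row lasts 1/8 s, in which the tool goes at most 62.5 mm and 10.7 degrees, less where a joint would pass 70% of its speed; a pose out of reach is approached as far as the arm can. A call with a gripper value outside its range is refused whole. "grip" is the closure, from -1 (fully open) to 1 (shut), set as the call begins (left out, the last holds). The fingers move at their own pace and stop on an object; "newtons" is the grip in N (left out, the last holds). Time passes only in rows, so rows that repeat a pose let the fingers close. It gives the time, the measured TCP pose, the force, the opening and the grip force at its end, in the units of the state.
- get_obs(): the state, without advancing time (a new reading comes with each control period).
- get_image(name): name is "side" or "top"; returns the picture (384x512x3 uint8, blue, green, red); there is no depth.
- get_calibration(name): a dict with "fx", "fy", "cx", "cy" (pixels), "world_from_camera" (4x4, takes a point from camera to world coordinates). Camera axes: x right, y down, z forward; pixel columns grow to the right and rows downward; lengths in mm; the calibration is good to about 2 mm. A picture is of the moment at which its call begins. get_calibration takes no time and is no camera call.
- close_job(): hands the job in; it is judged then, once.
The state is a dict: "t": time; "q": joint angles; "joint_velocities": joint speeds; "tau": joint torques, N m; "eef_pos": TCP position; "tcp_rot": TCP orientation; "ft_force": force on the tool from outside, world axes, zero at the start; "moment": the same for the moment, N m; "finger_gap": finger opening in mm; "grip_force": force on a finger pad.
Only numpy, scipy, OpenCV 4.12 (cv2) and the standard library are available. Lean on these libraries where they do the work, as an engineer would, in place of code of your own. Each camera call takes 0.05 s, during which the arm holds its last target. There are 200 camera calls.

## Working session

There is one attempt and no reset: what is moved stays moved. The work goes in short steps, Python scripts to look and compute and a tool call to move; the robot and the scene stay as the last step left them, time stands still between calls to the robot, and variables do not carry over. Pictures are saved under pics/ and viewed, at most 10 in all, crops included, and the job is handed in when it is done.

Besides the shell and the picture viewer there is one more tool, called as name(argument=value, ...), one argument or row to a line, values as JSON. servo_tool: Moves the arm, as the interface text tells. Its arguments: {"type":"object","properties":{"dp":{"type":"array"},"twist":{"type":"array"},"grip":{"type":"number"},"newtons":{"type":"number"}},"required":["dp","twist"]}

```bash
mkdir -p pics
python3 - <<'E'
from workcell import *
import cv2,numpy as np
for n in("top","side"):
    cv2.imwrite(f"pics/{n}0.png",get_image(n)); c=get_calibration(n); print(n,c["fx"],c["fy"],c["cx"],c["cy"]); print(np.round(c["world_from_camera"],3))
o=get_obs(); print(o["t"],o["eef_pos"],np.round(o["tcp_rot"],3),o["finger_gap"],[k for k in o])
print(o.get("tip_extent"), globals().get("tip_extent"))
E
```

```text
top 356.8562709461939 356.8562709461939 261.73750065740063 187.7698792575359
[[ 2.100000e-02 -9.980000e-01  6.300000e-02  3.818940e+02]
 [-1.000000e+00 -2.000000e-02  7.000000e-03  1.344570e+02]
 [-6.000000e-03 -6.300000e-02 -9.980000e-01  1.024703e+03]
 [ 0.000000e+00  0.000000e+00  0.000000e+00  1.000000e+00]]
side 477.52027787602907 477.52027787602907 254.35771648825343 191.0305667346099
[[ 9.410000e-01 -1.470000e-01  3.040000e-01 -1.502900e+01]
 [-3.370000e-01 -4.300000e-01  8.370000e-01 -1.121694e+03]
 [ 8.000000e-03 -8.910000e-01 -4.540000e-01  7.214440e+02]
 [ 0.000000e+00  0.000000e+00  0.000000e+00  1.000000e+00]]
0.1 [232.16433545 579.94326276 249.60867453] [[-0.928  0.372 -0.   ]
 [ 0.372  0.928 -0.001]
 [-0.    -0.001 -1.   ]] 85.39791884011314 ['t', 'q', 'joint_velocities', 'tau', 'eef_pos', 'tcp_rot', 'ft_force', 'moment', 'grip_force', 'finger_gap']
None 19.0
```

View pics/top0.png

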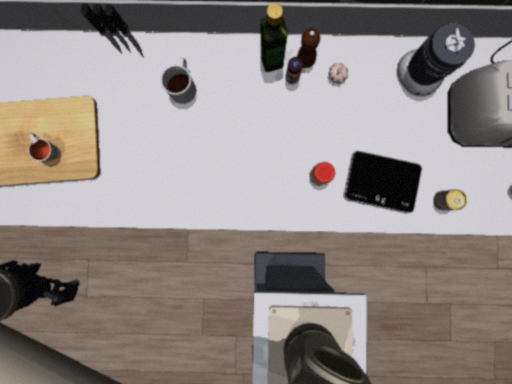

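View pics/side0.png

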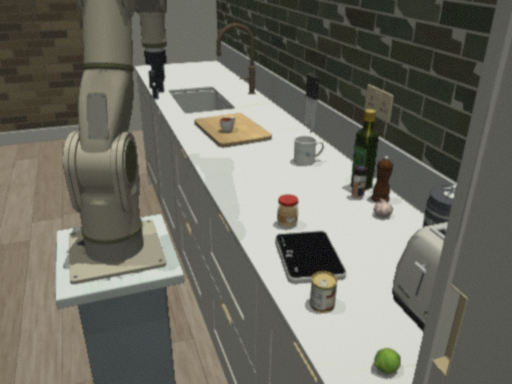

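The top view shows the scale at about (383,182), turned a little. The jar lid is at (323,173), the tin at (455,200), and the front edge runs along row ~230. The side view agrees, with the jar on the left, the tin on the right, and clear space behind the scale.

```bash
cat > h.py <<'E'
from workcell import *
import cv2,numpy as np
def ray(n,u,v,z):
    c=get_calibration(n);T=np.array(c["world_from_camera"])
    d=T[:3,:3]@[(u-c["cx"])/c["fx"],(v-c["cy"])/c["fy"],1];p=T[:3,3]
    return (p+d*(z-p[2])/d[2])[:2]
def big(m,box):
    r=np.zeros_like(m);x0,y0,x1,y1=box;r[y0:y1,x0:x1]=m[y0:y1,x0:x1]
    r=cv2.morphologyEx(r,cv2.MORPH_CLOSE,np.ones((7,7)))
    return max(cv2.findContours(r,cv2.RETR_EXTERNAL,cv2.CHAIN_APPROX_NONE)[0],key=cv2.contourArea)
def scale(im,box=(335,140,428,260)):
    g=im.max(2)
    c=big(((g<75)*255).astype('uint8'),box)
    w=np.array([ray("top",u,v,20) for u,v in c[:,0]],np.float32)
    r=cv2.minAreaRect(w);B=cv2.boxPoints(r)
    (sx,sy),a=r[1],r[2]
    if sx>sy:a+=90   # short side direction from +x
    a=(a+90)%180-90
    print("scale c",np.round(r[0],1),"size",np.round(r[1],1),"short axis deg",round(a,2));print(np.round(B,1))
    return r
E
python3 - <<'E'
from h import *
im=cv2.imread("pics/top0.png");scale(im)
hsv=cv2.cvtColor(im,cv2.COLOR_BGR2HSV)
red=(((hsv[...,0]<8)|(hsv[...,0]>172))&(hsv[...,1]>150)&(hsv[...,2]>90))*255
c=big(red.astype('uint8'),(300,150,345,200));print("jar",ray("top",*cv2.minEnclosingCircle(c)[0],85),cv2.minEnclosingCircle(c))
tin=((hsv[...,1]>60))*255
c=big(tin.astype('uint8'),(430,180,475,220));print("tin",ray("top",*cv2.minEnclosingCircle(c)[0],72),cv2.minEnclosingCircle(c))
g=cv2.cvtColor(im,cv2.COLOR_BGR2GRAY).astype(float);g=cv2.GaussianBlur(g,(3,3),0)
for u in(150,220,300,380,430,490):
    d=np.diff(g[215:250,u]);v=215.5+np.argmin(d);print(u,v,np.round(ray("top",u,v+.0,0),1))
# side view edge line & scale corners handled later
E
python3 -c "
import cv2;a=cv2.imread('pics/top0.png')[135:245,290:480];b=cv2.imread('pics/side0.png')[180:320,200:370]
cv2.imwrite('pics/c0.png',cv2.vconcat([cv2.resize(a,(480,278),interpolation=2),cv2.resize(b,(480,320),interpolation=2)]))"
```

```text
scale c [ 470.  -198.3] size [194.8 139. ] short axis deg -11.14
[[ 383.  -280.5]
 [ 519.4 -307.3]
 [ 557.  -116.2]
 [ 420.6  -89.3]]
jar [485.69359349 -20.15947931] ((323.2244873046875, 172.24490356445312), 10.300102233886719)
tin [ 425.01092498 -362.62166756] ((451.0, 198.0), 15.297158241271973)
150 227.5 [326.3 459.6]
220 228.5 [327.6 259. ]
300 230.5 [326.7  30.4]
380 232.5 [ 325.8 -197.4]
430 233.5 [ 326.  -339.3]
490 234.5 [ 326.7 -509.3]
```

View pics/c0.png

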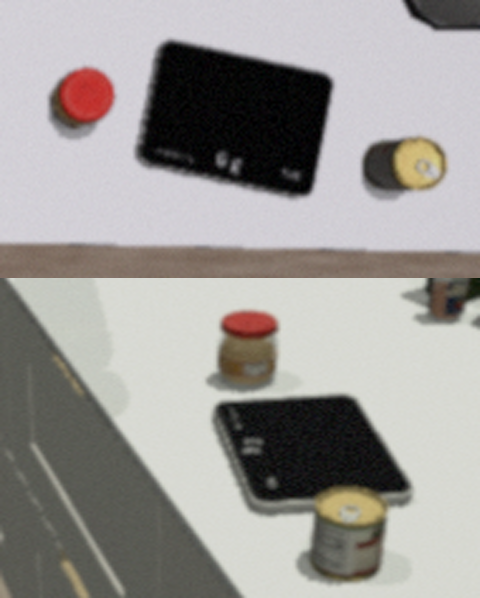

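Scale: centre (470,-198), turned -11°, measured size about 195x139. The edge is at x≈326.5, the jar at (486,-20) and the tin at about (421,-375). My plan is to set the open fingers flat behind the far side and push towards -x while turning +11°.

servo_tool(
  dp=[
    [248, -380, 0],
    [248, -380, 0],
    [248, -380, 0],
    [248, -380, 0],
    [248, -380, 0],
    [248, -380, 0],
    [248, -380, 0],
    [248, -380, 0],
    [353, -800, 0],
    [353, -800, 0],
  ],
  twist=[0, 0, 0, 0, 0.187, 0.187, 0.187, 0.187, 0.187, 0.187],
  grip=-1,
)

```text
t: 1.35
eef_pos: [510.7, 77.4, 250.1]
tcp_rot: [[-0.981, 0.192, -0.0], [0.192, 0.981, -0.0], [0.0, -0.0, -1.0]]
ft_force: [1.1, 0.3, 0.7]
finger_gap: 85.5
grip_force: 0.0
```

servo_tool(
  dp=[
    [75, -290, 0],
    [75, -290, 0],
    [75, -290, 0],
    [75, -290, 0],
    [75, -290, 0],
    [75, -290, -50],
    [75, -290, -110],
    [75, -290, -150],
    [75, -290, -150],
    [75, -290, -150],
  ],
  twist=[0, 0, 0, 0, 0, 0, 0, 0, 0, 0],
)

```text
t: 2.6
eef_pos: [586.4, -211.5, 102.1]
tcp_rot: [[-0.981, 0.193, 0.002], [0.193, 0.981, -0.001], [-0.002, -0.0, -1.0]]
ft_force: [0.3, -0.1, 1.1]
finger_gap: 85.6
grip_force: 0.0
```

servo_tool(
  dp=[
    [0, -8, -40],
    [0, -8, -60],
    [0, -8, -74],
    [0, -8, -74],
    [0, -8, -74],
  ],
  twist=[0, 0, 0, 0, 0],
)

```text
t: 3.22
eef_pos: [586.3, -219.1, 27.5]
tcp_rot: [[-0.981, 0.192, 0.001], [0.192, 0.981, -0.0], [-0.001, 0.0, -1.0]]
ft_force: [0.6, -0.4, 0.6]
finger_gap: 85.4
grip_force: 0.0
```

Run:
```python
from h import *
a=get_image("top");b=get_image("side")
cv2.imwrite("pics/top1.png",a);cv2.imwrite("pics/side1.png",b)
p=np.vstack([cv2.resize(a[115:245,290:480],(480,300),interpolation=2),cv2.resize(b[180:290,220:396],(480,300),interpolation=2)]);cv2.imwrite("pics/c1.png",p)
o=get_obs();print(o["eef_pos"],o["ft_force"])
```

```text
[ 586.23346454 -219.10854676   27.3911197 ] [-0.24143499 -0.89762266 -0.71030643]
```

View pics/c1.png

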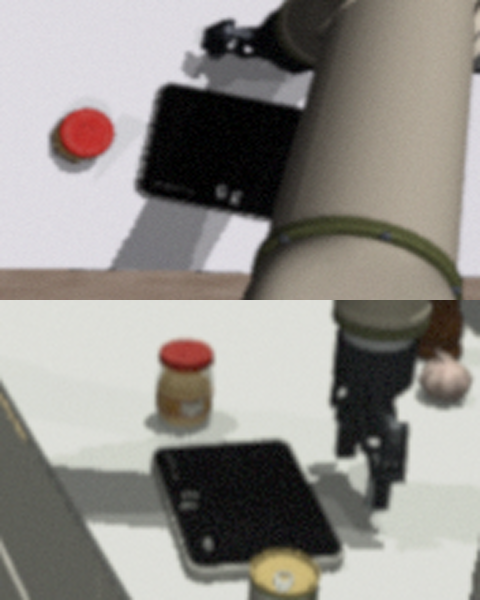

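The gripper stands behind the scale, and the right fingertip is at side pixel ≈(360,256). I'll work out the tip height from that.

Run:
```python
from h import *
for z in(0,5,10,15,20,25):print(z,ray("side",359.7,256.3,z))
print([586.2-.192*s for s in(43,57)],[-219-.981*s for s in(43,57)])
```

```text
0 [ 602.60068104 -237.11239393]
5 [ 598.32016883 -243.24302857]
10 [ 594.03965662 -249.37366321]
15 [ 589.75914441 -255.50429785]
20 [ 585.4786322  -261.63493249]
25 [ 581.19811999 -267.76556713]
[577.9440000000001, 575.2560000000001] [-261.183, -274.91700000000003]
```

The open fingertips are at about z≈20, so they stand roughly 6 mm ahead of the TCP. I'll lower about 12 mm.

servo_tool(
  dp=[
    [0, 0, -4],
    [0, 0, -8],
    [0, 0, -10],
    [0, 0, -12],
    [0, 0, -12],
    [0, 0, -12],
  ],
  twist=[0, 0, 0, 0, 0, 0],
)

```text
t: 4.08
eef_pos: [585.7, -219.0, 14.4]
tcp_rot: [[-0.981, 0.193, 0.0], [0.193, 0.981, 0.0], [-0.0, 0.0, -1.0]]
ft_force: [0.5, -0.5, -0.2]
finger_gap: 85.3
grip_force: 0.0
```

servo_tool(
  dp=[
    [-8, 1.5, 0],
    [-16, 3, 0],
    [-20, 4, 0],
    [-23, 4.5, 0],
    [-26, 5, 0],
    [-29, 5.5, 0],
    [-32, 6, 0],
    [-35, 6.5, 0],
    [-38, 7, 0],
    [-38, 7, 0],
  ],
  twist=[0, 0, 0, 0, 0, 0, 0, 0, 0, 0],
)

```text
t: 5.32
eef_pos: [547.4, -211.9, 14.4]
tcp_rot: [[-0.981, 0.193, -0.0], [0.193, 0.981, 0.0], [0.0, 0.0, -1.0]]
ft_force: [0.1, -0.3, -0.4]
finger_gap: 85.6
grip_force: 0.2
```

servo_tool(
  dp=[
    [-3, 0.5, 0],
    [-6, 1, 0],
    [-9, 1.5, 0],
    [-12, 2, 0],
    [-15, 2, 0],
    [-18, 2, 0],
  ],
  twist=[0, 0, 0, 0, 0, 0],
)

```text
t: 6.08
eef_pos: [529.5, -209.9, 14.4]
tcp_rot: [[-0.981, 0.193, 0.0], [0.193, 0.981, 0.0], [-0.0, 0.0, -1.0]]
ft_force: [4.0, -0.4, -0.9]
finger_gap: 85.6
grip_force: 1.7
```

Run:
```python
from h import *
a=get_image("top");b=get_image("side")
cv2.imwrite("pics/top2.png",a);cv2.imwrite("pics/side2.png",b)
p=np.vstack([cv2.resize(a[115:245,290:480],(480,300),interpolation=2),cv2.resize(b[180:290,220:396],(480,300),interpolation=2)]);cv2.imwrite("pics/c2.png",p)
```

```text
(no output)
```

View pics/c2.png

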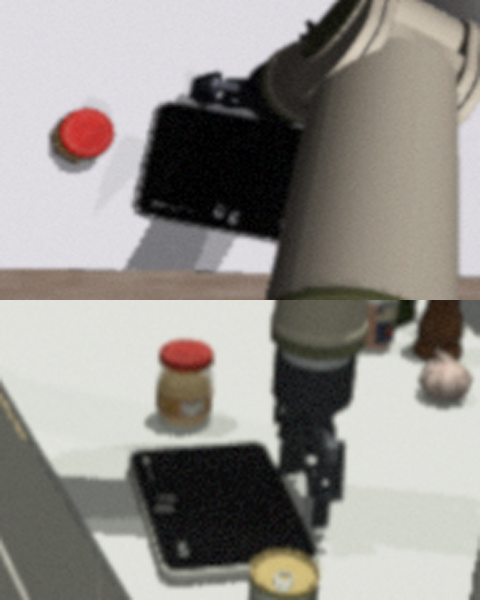

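The fingers lie flat on the far side and the scale has moved about 25 mm (4 N). I'll keep pushing and turn it square.

servo_tool(
  dp=[
    [-5, 0, 0],
    [-10, 1, 0],
    [-15, 1, 0],
    [-20, 2, 0],
    [-25, 3, 0],
    [-30, 4, 0],
    [-35, 4, 0],
    [-40, 5, 0],
    [-45, 5, 0],
    [-50, 6, 0],
  ],
  twist=[0.015, 0.03, 0.045, 0.06, 0.08, 0.1, 0.12, 0.14, 0.16, 0.18],
)

```text
t: 7.42
eef_pos: [479.3, -204.1, 14.4]
tcp_rot: [[-1.0, 0.013, 0.0], [0.013, 1.0, -0.0], [-0.0, -0.0, -1.0]]
ft_force: [3.5, 0.8, 0.7]
finger_gap: 85.4
grip_force: 2.0
```

Run:
```python
from h import *
a=get_image("top");b=get_image("side")
cv2.imwrite("pics/top3.png",a);cv2.imwrite("pics/side3.png",b)
p=np.vstack([cv2.resize(a[135:265,290:480],(480,300),interpolation=2),cv2.resize(b[180:320,190:396],(480,300),interpolation=2)]);cv2.imwrite("pics/c3.png",p)
o=get_obs();print(o["eef_pos"],o["ft_force"])
```

```text
[ 478.76227589 -204.09113148   14.28394293] [1.47892861 0.6088829  1.49916471]
```

View pics/c3.png

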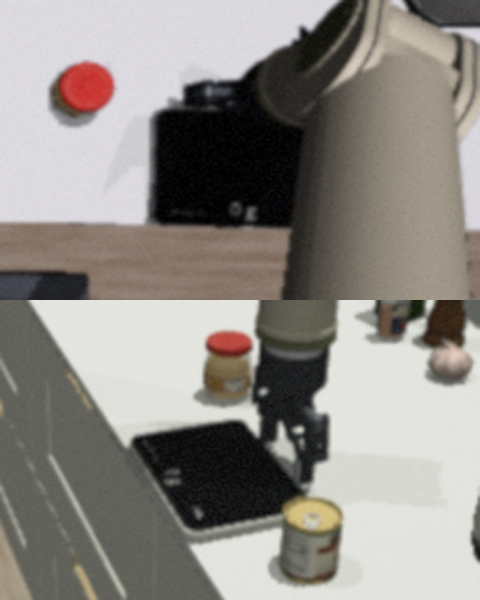

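The scale is nearly square. Its near side is about at the worktop edge (top-view row ~231), and the jar and tin haven't moved. I'll measure the near and far sides.

Run:
```python
from h import *
g=cv2.imread("pics/top3.png").max(2).astype(float)
for u in(355,362,369,376,383,390,397):
    r=g[190:250,u]; v=190+np.where(r<70)[0].max()+.5
    print(u,v,ray("top",u,v,20),g[int(v)-2:int(v)+5,u])
```

```text
355 232.5 [ 325.45512578 -121.17374848] [  2.  24.  66. 115. 134. 137. 132.]
362 232.5 [ 325.86388007 -140.69708221] [ 11.  20.  66. 113. 136. 135. 135.]
369 232.5 [ 326.27253613 -160.2157245 ] [  7.  11.  53. 110. 135. 133. 131.]
376 233.5 [ 323.90404011 -179.73064125] [ 11.  24.  59. 111. 130. 131. 128.]
383 233.5 [ 324.31276156 -199.23647637] [ 10.  22.  60. 113. 128. 135. 134.]
390 232.5 [ 327.49791534 -218.74351956] [ 60.  26.  40.  88. 125. 137. 136.]
397 233.5 [ 325.12991001 -238.23409408] [  7.  21.  64. 115. 137. 133. 136.]
```

The near side is at x≈323, so the overhang is about 4 mm and it's square. Now I'll push 36 mm more, slowing at the end.

servo_tool(
  dp=[
    [-4, 0, 0],
    [-9, 0, 0],
    [-14, 0, 0],
    [-19, 0, 0],
    [-24, 0, 0],
    [-28, 0, 0],
    [-31, 0, 0],
    [-34, 0, 0],
    [-36, 0, 0],
    [-36, 0, 0],
  ],
  twist=[0, 0, 0, 0, 0, 0, 0, 0, 0, 0],
)

```text
t: 8.78
eef_pos: [443.2, -204.0, 14.3]
tcp_rot: [[-1.0, 0.014, -0.001], [0.014, 1.0, 0.0], [0.001, 0.0, -1.0]]
ft_force: [1.0, -0.2, 1.6]
finger_gap: 85.5
grip_force: 0.4
```

servo_tool(
  dp=[
    [6, 0, 0],
    [14, 0, 0],
    [24, 0, 0],
    [34, 0, 0],
    [34, 0, 40],
    [34, 0, 100],
    [34, 0, 160],
    [34, 60, 200],
    [34, 120, 200],
    [34, 180, 200],
  ],
  twist=[0, 0, 0, 0, 0, 0, 0, 0, 0, 0],
)

```text
t: 10.02
eef_pos: [478.1, -25.3, 215.5]
tcp_rot: [[-1.0, 0.014, 0.002], [0.014, 1.0, 0.001], [-0.002, 0.001, -1.0]]
ft_force: [1.8, 0.0, -0.7]
finger_gap: 85.4
grip_force: 0.0
```

servo_tool(
  dp=[
    [0, 60, 0],
    [0, 120, 0],
    [0, 180, 0],
    [0, 240, 0],
    [0, 240, 0],
    [0, 240, 0],
  ],
  twist=[0, 0, 0, 0, 0, 0],
)

```text
t: 10.78
eef_pos: [477.8, 212.6, 214.1]
tcp_rot: [[-1.0, 0.014, -0.0], [0.014, 1.0, -0.001], [0.0, -0.001, -1.0]]
ft_force: [-0.6, -0.2, 1.1]
finger_gap: 85.1
grip_force: 0.0
```

Run:
```python
from h import *
a=get_image("top");b=get_image("side")
cv2.imwrite("pics/top4.png",a);cv2.imwrite("pics/side4.png",b)
p=np.vstack([cv2.resize(a[135:265,290:480],(480,300),interpolation=2),cv2.resize(b[180:320,190:396],(480,300),interpolation=2)]);cv2.imwrite("pics/c4.png",p)
o=get_obs();print(o["t"],o["eef_pos"],o["ft_force"]);scale(a)
```

```text
10.875 [478.02794885 211.57286021 214.34266117] [ 0.19944873 -0.38873164 -0.4757663 ]
scale c [ 358.9 -204.9] size [195.8 139.7] short axis deg -0.75
[[ 287.8 -301.9]
 [ 427.5 -303.7]
 [ 430.  -108. ]
 [ 290.3 -106.1]]
```

View pics/c4.png

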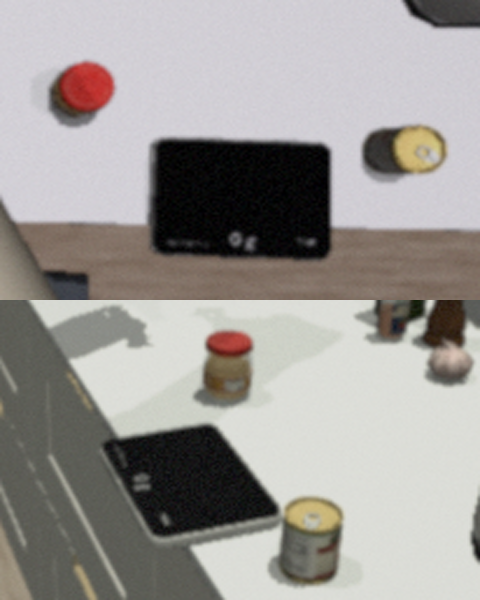

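The scale is flat and square (-0.75°), with its centre 32 mm behind the edge, which gives about 40 mm of overhang. The jar and tin are where they stood and the arm is clear.

```bash
python3 -c "
from workcell import *
print(close_job())"
```

```text
the job is handed in; nothing more can be done
None
```

I've handed the job in: the scale lies flat with about 40 mm over the front edge, square to within about 1°, the jar and tin look unmoved in the last pictures, and the robot took about 11 s; the judge's result was not shown.

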